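# Set the bearing nut of an antenna rotator and lock it

### The arm

A 6-joint arm with a two-finger parallel gripper is mounted at the origin on the work surface. World frame = base frame: x ahead of the robot, y to its left, z up, the work surface at z = 0. Lengths are in m, angles in rad, forces in N, time in s.
With the tool pointing down it reaches from about 0.35 to 0.85 m from the base axis. Payload 8.1 kg.
Tool frame: the origin (TCP) lies on the mounting face of the last link; the fingertips stand 186 mm ahead of it and the grasp point (between the pads) lies 167 mm ahead of it; z points along the fingers, y is the line along which they close (so a half turn about z gives the same grasp; the last joint's range is limited). The gripper opens to 93 mm and grips with 3 to 60 N. Pads are 15 mm wide; open, the fingers measure 128 mm over their backs; the gripper's body (75 mm by 188 mm) begins 65 mm behind the grasp point.
Start: joints at [1.047, 0.13, 1.488, -0, 1.523, -0.085], TCP at [0.255, 0.543, 0.405] pointing down, gripper open.
Joint ranges: [-2.96, 2.96], [-0.89, 2.26], [0.02, 2.5], [-1.34, 4.48], [0, 2.73], [-2.66, 2.66]. Speed limits (rad/s): [2.39, 2.39, 2.79, 3.14, 3.14, 3.14].

### API

Orientations are given as a rotation vector (axis times angle).
In Python, from plant import * gives the robot as it stands. The module is installed in compiled form; this text tells all that it offers.
- The arm moves only by the tool arm_command, never from a script. Its argument "increments" is a list of rows, each a list of 6 numbers: the shift along the tool's x, y, z in units of 0.2 m (1.0 is 0.2 m), then the turn, a rotation vector about the tool's x, y, z in units of pi rad (1.0 is pi rad). A call has exactly 5 rows; each row is the pose to reach, as a shift and turn from the pose commanded when the call began, along the tool's axes at that moment, turning the shorter way round; what a row does not reach only later rows make up. A row lasts 1/8 s, in which the tool goes at most 62.5 mm and 10.7 degrees, less where a joint would pass 70% of its speed; a pose out of reach is approached as far as the arm can. A call with a number of a shift or a turn outside -1 to 1 is refused whole. A call with a gripper value outside its range is refused whole. "fingers" is the closure, from -1 (fully open) to 1 (shut), set as the call begins (left out, the last holds). The fingers move at their own pace and stop on an object; "force" is the grip in N (left out, the last holds). Time passes only in rows, so rows that repeat a pose let the fingers close, or fill a call up. It gives the time, the measured TCP pose, the force, the opening and the grip force at its end, in the units of the state.
- read_state(): the state, without advancing time (a new reading comes with each control period).
- read_camera(name): name is "scene" or "top" or "wrist"; returns a dict with "image" (400x640x3 uint8, red, green, blue), "fx", "fy", "cx", "cy" (pixels), "k1" (the pictures are not rectified: a ray, as slopes to the right and down, at radius r is drawn at 1 + k1 r^2 times it, then the intrinsics apply), "T" (4x4, takes a point from camera to world coordinates). Camera axes: x right, y down, z forward; pixel columns grow to the right and rows downward; lengths in m; the calibration is good to about 2 mm. A picture is of the moment at which its call begins. There is no depth.
- close_job(): hands the job in; it is judged then, once.
The state is a dict: "t": time; "q": joint angles; "dq": joint speeds; "joint_torque": joint torques, N m; "tool_pos": TCP position; "orientation": TCP orientation; "force": force on the tool from outside, world axes, zero at the start; "wrist_torque": the same for the moment, N m; "opening": finger opening in m; "gripper_force": force on a finger pad.
Only numpy, scipy, OpenCV 4.12 (cv2) and the standard library are available. Lean on these libraries where they do the work, as an engineer would, in place of code of your own. Each camera call takes 0.05 s, during which the arm holds its last target. There are 200 camera calls.

### The job

The castle nut on the antenna rotator's shaft is still slack. Tighten it clockwise until it goes snug against its washer, then carry on to the very next slot that lines up with the cotter hole and leave it there, neither short of it nor well past it; then push the thin lock pin fully home through slot and hole and let go. Leave the other things on the bench as they lie.

Things in the scene. Friction and masses are not known exactly. Their poses are not given: they have to be found in the camera images.
- rotator: Antenna rotator, a grey cast drum fixed on the green mat: flange 170 wide, drum 140, flat lid 146 wide at 105 above the mat, gear motor sticking out 128 to its +x side, lower than the lid. Origin: on the upright shaft's axis at mat level, z up. The threaded shaft, 30 thick, ends 166 above the mat and cannot turn. Sleeve (40 wide) and washer (45 wide) hold the nut's underside 15 above the lid.
- cotter_hole (a point): Centre of the cotter hole, 8 wide, bored straight through the shaft along this point's y axis (the rotator's y), 147 above the mat and 27 above the nut's underside; a pale line scribed across the shaft's end runs the same way. The pin may enter from either end.
- castle_nut (a joint): Turn of the nut, rad, clockwise from above (tightening). Slots line up with the hole at every multiple of 1.047. It starts at 0.15 to 0.9, slack, and takes 0.45 N m to turn; at 1.67 it seats on its washer, snug, then stiffens to some 0.8 N m at 2.1. So the first pair to line up (1.047) is still slack; the right one is the second, 2.094, 67 to 112 degrees from the start. It stays where left.
- nut_mid (a point): On the nut's axis, 11.5 above its underside, 131.5 above the mat, turning with the nut. Steel castle nut, 46 across flats (53 over corners), 33 tall: hexagon the lower 22.5, crown (42 wide) the upper 10.5 with six slots 9 wide and 10.5 deep, one over the middle of each flat. Slots and flats face along this point's y axis and every 60 degrees from it.
- lock_pin: Thin lock pin: square aluminium grip 44 long, 16 x 16, then a round steel shank 6 thick, 60 long, rounded tip; small wire ring at the back; 0.055 kg. Lies level on its grip. Origin: middle of the grip's underside; x along the pin to the tip, z up; shank axis 8 above the origin, shoulder 22 and tip 82 in front of it. Fully home, the shoulder meets the nut's flat.
- pin_seat (a point): Point on the axis of the lock pin's shank, 23 in front of the shoulder and 45 in front of the middle of the grip; it coincides with the centre of the cotter hole when the pin is home.
- mast_pin: A stouter pin of the same make, not wanted here: grip 44 long and 20 x 20, shank 12 thick and 50 long. Lies beside the lock pin, the two may be swapped. Origin: middle of the grip's underside.
- reel_stand: Solder reel on a steel stand 105 x 120, 105 tall, fixed on the mat; stands on the other side of the middle from the rotator, the two may be swapped. Origin: middle of its base.
- spanner: Open-ended spanner 170 long, lying between rotator and reel stand. Origin: its middle.
- mast_saddle: V-shaped aluminium saddle of a mast clamp, 100 x 55 x 38, loose. Origin: middle of its underside.
- screw_bowl: Pink bowl of screws, 100 wide, 35 tall, loose. Origin: middle of its underside.
- radio: Handheld radio lying on its back, 112 x 56 x 34 with a 90 long aerial, loose. Origin: middle of its underside.
- screwdriver: Screwdriver 200 long, loose on the right of the mat. Origin: its middle.
- cutters: Flush cutters with yellow grips, 145 long, loose on the right of the mat. Origin: near the joint.
There are look-alikes about, which are no part of the job. What is shaped like the lock_pin but blue is not meant.

How it is judged:
On the way, in this order (a step that is already met when the one before it is completed fails the run):
1. the nut is tightened until it is snug (turn of at least 1.67 rad) (value of joint castle_nut above 1.67 rad).
2. the next slot lines up with the cotter hole within 0.1 rad and the nut has been let go (value of joint castle_nut between 1.994 and 2.194 rad and contact force between the fingers and castle_nut below 0.3 N), for 0.3 s.
At the end, for the whole second after the job is handed in: The nut stands with its second slot pair over the cotter hole (turn 2.094 +- 0.1 rad), and the lock pin rests through slot and hole, along the hole within 0.15 rad and home within 6 mm, released and still (value of joint castle_nut between 1.994 and 2.194 rad and distance between pin_seat and cotter_hole below 0.006 m and angle between the x axis of lock_pin and the y axis of cotter_hole, either way round below 0.15 rad and linear speed of lock_pin below 0.02 m/s); the robot touches nothing.
It fails at once if the nut is turned well past the slot (beyond 2.45 rad) (value of joint castle_nut above 2.45 rad).
It fails at once if another loose thing on the bench is shifted by more than 30 mm (distance of any of mast_pin, spanner, mast_saddle, screw_bowl, radio, screwdriver, cutters from where it was at the start of the episode above 0.03 m).
It also fails if it takes over 64 s, if anything falls off the work surface, if the arm or the gripper's body presses on something with over 40 N, if the wrist force passes 120 N, or if a joint passes its speed limit or range.

## Working session

There is one attempt and no reset: what is moved stays moved. The work goes in short steps, Python scripts to look and compute and a tool call to move; the robot and the scene stay as the last step left them, time stands still between calls to the robot, and variables do not carry over. Pictures are saved under pics/ and viewed, at most 12 in all, crops included, and the job is handed in when it is done.

Besides the shell and the picture viewer there is one more tool, called in YAML: its name, and indented under it one key for each argument. arm_command: Moves the arm, as the interface text tells. Shifts and turns lie within -1 to 1; 1 stands for 0.2 m of shift or pi rad of turn. Its arguments: {"type":"object","properties":{"increments":{"type":"array","items":{"type":"array","items":{"type":"number","minimum":-1,"maximum":1}}},"fingers":{"type":"number"},"force":{"type":"number"}},"required":["increments"]}

```bash
mkdir -p pics
cat > h.py <<'E'
from plant import *
import numpy as np, cv2
from scipy.spatial.transform import Rotation as R
def save(c,n): cv2.imwrite('pics/'+n,cv2.cvtColor(c,cv2.COLOR_RGB2BGR))
def ray(c,u,v):
    x=(u-c['cx'])/c['fx'];y=(v-c['cy'])/c['fy']
    a,b=x,y
    for _ in range(20):
        s=1+c['k1']*(a*a+b*b);a,b=x/s,y/s
    T=np.array(c['T']);return T[:3,3],T[:3,:3]@np.array([a,b,1.])
def onz(c,u,v,z):
    o,d=ray(c,u,v);return o+d*(z-o[2])/d[2]
def proj(c,p):
    T=np.array(c['T']);q=T[:3,:3].T@(np.array(p)-T[:3,3]);a,b=q[0]/q[2],q[1]/q[2]
    s=1+c['k1']*(a*a+b*b);return c['fx']*a*s+c['cx'],c['fy']*b*s+c['cy']
E
python3 - <<'E'
from h import *
import pickle
D={}
for n in('top','scene','wrist'):
    c=read_camera(n);D[n]=c;save(c['image'],n+'0.png');print(n,c['fx'],c['k1'],np.round(c['T'],3).tolist())
pickle.dump(D,open('d0.pkl','wb'))
print(read_state())
E
```

```text
top 401.6695032852907 -0.09992021576419557 [[0.029, -0.987, 0.161, 0.258], [-0.999, -0.03, -0.009, -0.017], [0.014, -0.16, -0.987, 1.187], [0.0, 0.0, 0.0, 1.0]]
scene 435.56690911266435 -0.05018693445287373 [[0.263, 0.711, -0.652, 1.2], [0.965, -0.203, 0.168, -0.232], [-0.013, -0.673, -0.74, 0.985], [0.0, 0.0, 0.0, 1.0]]
wrist 325.678521203303 -0.00045798364309909787 [[0.425, 0.874, 0.234, 0.19], [0.905, -0.41, -0.112, 0.574], [-0.002, 0.26, -0.966, 0.383], [0.0, 0.0, 0.0, 1.0]]
{'t': 0.15, 'q': array([ 1.04657994e+00,  1.30991816e-01,  1.48904144e+00, -1.60501677e-05,
        1.52301175e+00, -8.53757360e-02]), 'dq': array([-2.51332509e-04, -2.62262164e-03, -2.12407371e-03,  1.17682706e-03,
       -3.31098836e-05,  2.10951231e-03]), 'joint_torque': array([ 1.47020415e-03, -5.60477149e+01, -4.92334628e+01,  7.69303855e-02,
        3.06748599e-02, -9.93496724e-05]), 'tool_pos': array([0.25481286, 0.54300446, 0.403919  ]), 'orientation': array([-6.83718362e-01, -3.06585821e+00,  2.18347588e-03]), 'force': array([ 0.68180127, -0.13079362,  0.36057821]), 'wrist_torque': array([ 0.03756962,  0.03534248, -0.0274801 ]), 'gripper_force': 0.0, 'opening': 0.09294436566048962}
```

View pics/top0.png

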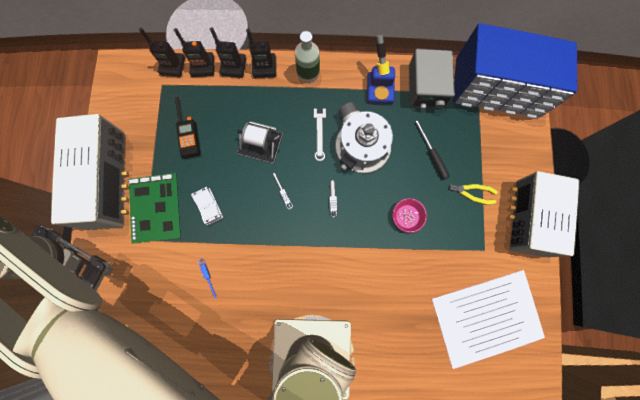

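The top view shows the rotator at (367,135), the spanner at (320,135) and the reel stand at (260,140). Three things are pin-shaped: (283,190), (333,197) and a blue one at (207,278), which is excluded. I'll enlarge the two silver pins and the rotator.

Run:
```python
from h import *
import pickle
D=pickle.load(open('d0.pkl','rb'));i=D['top']['image']
a=cv2.resize(i[165:225,262:352],None,fx=6,fy=6,interpolation=2)[:, :540]
b=cv2.resize(i[90:180,325:405],None,fx=5,fy=5,interpolation=2)
o=np.zeros((360+0,400+400,3),np.uint8)
a=cv2.resize(a,(400,267));o[:267,:400]=a;o[:,400:]=b[50:410] if b.shape[0]>=410 else b
save(o,'crop1.png')
# scene locations
s=D['scene']
for u,v in((283,190),(333,197),(367,130)):
    p=onz(D['top'],u,v,0.008 if v>150 else .16);print(p,proj(s,p))
```

```text
[0.48447392 0.10033866 0.008     ] (np.float64(362.47651485643513), np.float64(228.7592517245067))
[ 0.46785244 -0.04964275  0.008     ] (np.float64(310.3466844213503), np.float64(235.71751184914746))
[ 0.62638511 -0.13213023  0.16      ] (np.float64(292.68488466766235), np.float64(255.6014421427273))
```

View pics/crop1.png

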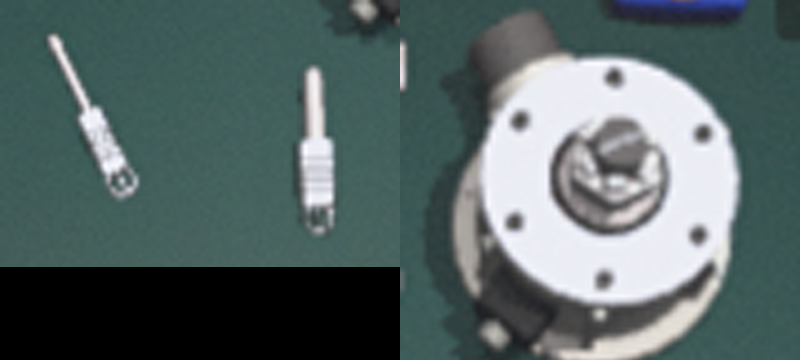

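View pics/scene0.png

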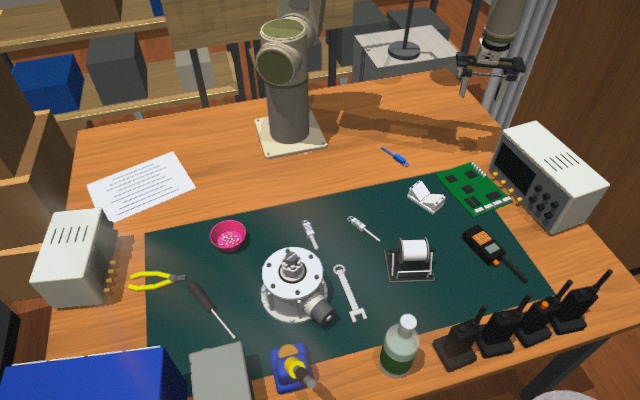

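The pin at (283,190) has the long thin shank with the narrower grip, so it is the lock pin. The one at (333,197) has a thick short shank, so it is the mast pin. The blue one is a decoy. The rotator's motor points up and to the left, and the scribed line is at right angles to it. Next I'll work out the moves to put the wrist camera over the nut.

```bash
cat >> h.py <<'E'
def tool():
    s=read_state();return np.array(s['tool_pos']),R.from_rotvec(s['orientation']),s
def plan(pos=None,yaw=None,n=1,grasp=False):
    """yaw = world angle of tool x axis, tool down; prints increments (shift units, turn units)"""
    p,r,s=tool()
    x0=r.as_matrix()[:,0]; y0=np.arctan2(x0[1],x0[0])
    if yaw is None: yaw=y0
    tgt=R.from_matrix(np.array([[np.cos(yaw),np.sin(yaw),0],[np.sin(yaw),-np.cos(yaw),0],[0,0,-1.]]))
    pos=p if pos is None else np.array(pos,float)+([0,0,.167] if grasp else [0,0,0])
    d=r.inv().apply(pos-p)/.2; w=(r.inv()*tgt).as_rotvec()/np.pi
    print('t',round(s['t'],2),'pos',p.round(4),'yaw',round(y0,4),'q1',round(s['q'][0],3),'q6',round(s['q'][5],3),'tilt',r.as_matrix()[:,2].round(4))
    print('total shift',d.round(4),'turn',w.round(4),'calls',np.abs(d).max().round(2))
E
python3 - <<'E'
from h import *
import pickle
c=pickle.load(open('d0.pkl','rb'))['wrist'];p,r,s=tool()
T=np.eye(4);T[:3,:3]=r.as_matrix();T[:3,3]=p
print((np.linalg.inv(T)@c['T']).round(4))
plan([.6,-.1,.40],)
# shaft centre
d=pickle.load(open('d0.pkl','rb'))['top']
print(onz(d,369,129,.166))
E
```

```text
[[ 0.000e+00 -9.656e-01 -2.599e-01  7.210e-02]
 [ 1.000e+00  2.000e-04 -7.000e-04  5.000e-04]
 [ 8.000e-04 -2.599e-01  9.656e-01  2.110e-02]
 [ 0.000e+00  0.000e+00  0.000e+00  1.000e+00]]
t 0.15 pos [0.2548 0.543  0.4039] yaw 2.7028 q1 1.047 q6 -0.085 tilt [-7.0e-04 -1.3e-03 -1.0e+00]
total shift [-2.9284 -2.177   0.0224] turn [-0.0005 -0.      0.    ] calls 2.93
[ 0.62724324 -0.13679509  0.166     ]
```

arm_command:
  increments:
    - [-0.78, -0.57, -0.03, 0, 0, 0]
    - [-0.78, -0.57, -0.03, 0, 0, 0]
    - [-0.78, -0.57, -0.03, 0, 0, 0]
    - [-0.78, -0.57, -0.03, 0, 0, 0]
    - [-0.78, -0.57, -0.03, 0, 0, 0]
  fingers: -1

```text
t: 0.78
tool_pos: [0.3478, 0.3735, 0.4107]
orientation: [-0.686, -3.065, -0.001]
force: [-0.9, 0.5, 0.4]
opening: 0.093
gripper_force: 0.0
```

arm_command:
  increments:
    - [-0.78, -0.57, -0.03, 0, 0, 0]
    - [-0.78, -0.57, -0.03, 0, 0, 0]
    - [-0.78, -0.57, -0.03, 0, 0, 0]
    - [-0.78, -0.57, -0.03, 0, 0, 0]
    - [-0.78, -0.57, -0.03, 0, 0, 0]

```text
t: 1.4
tool_pos: [0.4403, 0.2052, 0.4165]
orientation: [-0.683, -3.066, -0.001]
force: [0.5, 0.8, 0.3]
opening: 0.0928
gripper_force: 0.0
```

arm_command:
  increments:
    - [-0.78, -0.57, -0.03, 0, 0, 0]
    - [-0.78, -0.57, -0.03, 0, 0, 0]
    - [-0.78, -0.57, -0.03, 0, 0, 0]
    - [-0.78, -0.57, -0.03, 0, 0, 0]
    - [-0.78, -0.57, -0.03, 0, 0, 0]

```text
t: 2.02
tool_pos: [0.5333, 0.0365, 0.4223]
orientation: [-0.681, -3.066, -0.001]
force: [-1.4, 0.6, 0.4]
opening: 0.0933
gripper_force: 0.0
```

arm_command:
  increments:
    - [-0.78, -0.57, -0.03, 0, 0, 0]
    - [-0.78, -0.57, -0.03, 0, 0, 0]
    - [-0.78, -0.57, -0.03, 0, 0, 0]
    - [-0.78, -0.57, -0.03, 0, 0, 0]
    - [-0.78, -0.57, -0.03, 0, 0, 0]

```text
t: 2.65
tool_pos: [0.6263, -0.1326, 0.4283]
orientation: [-0.681, -3.066, -0.001]
force: [-0.1, 1.0, -0.1]
opening: 0.0932
gripper_force: 0.0
```

Run:
```python
from h import *
import pickle
c=read_camera('wrist');pickle.dump(c,open('w1.pkl','wb'));plan()
u,v=proj(c,[.627,-.137,.15]);print(u,v)
u,v=int(u),int(v);a,b=max(u-70,0),max(v-52,0);print(a,b)
save(cv2.resize(c['image'][b:b+104,a:a+140],None,fx=5,fy=5,interpolation=2),'w1.png')
```

```text
t 2.7 pos [ 0.626  -0.1321  0.4287] yaw 2.7053 q1 -0.288 q6 -1.423 tilt [-4.e-04  9.e-04 -1.e+00]
total shift [0. 0. 0.] turn [ 0.0002 -0.0002 -0.    ] calls 0.0
307.44947293861816 205.05347258832356
237 153
```

View pics/w1.png

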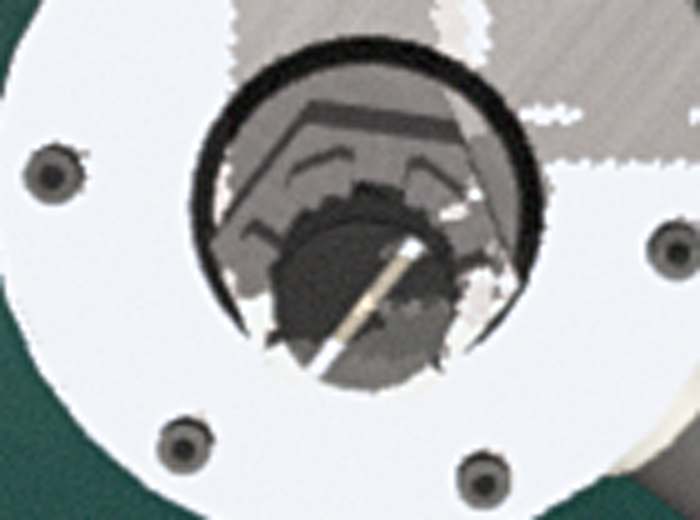

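The shaft end and its scribed line, (320,372) to (415,245), are clear, and so is the hexagon with the flat nearest the camera, (310,103) to (458,123). I'll work out the angles from these.

Run:
```python
from h import *
import pickle
c=pickle.load(open('w1.pkl','rb'))
P=lambda x,y,z:onz(c,237+(x-2)/5,153+(y-2)/5,z)
ang=lambda a,b:np.degrees(np.arctan2(*(b-a)[[1,0]]))
a,b=P(320,372,.166),P(415,245,.166);print('line',a,b,ang(a,b),np.linalg.norm(a-b))
for q in[((310,103),(458,123),.120),((310,130),(458,143),.1425),((305,108),(213,235),.12),((462,123),(520,270),.12)]:
    a,b=P(*q[0],q[2]),P(*q[1],q[2]);print('edge',ang(a,b)%60,np.linalg.norm(a-b),a.round(4),b.round(4))
# shaft centre from circle edges at .166
for pts in[((272,305),(460,305)),((366,215),(366,392))]:
    print([P(*x,.166).round(4) for x in pts])
g=c['image'][153:257,237:377]
# lid outline/bolt holes
for x,y in((53,175),(184,445),(484,480),(677,250)):print('bolt',P(x,y,.105).round(4))
```

```text
line [ 0.63686444 -0.1473355   0.166     ] [ 0.62436298 -0.12514186  0.166     ] 119.39211332013441 0.02547241989192622
edge 57.14518030722385 0.026786445846167597 [ 0.6045 -0.1356  0.12  ] [ 0.619  -0.1131  0.12  ]
edge 59.84323514850472 0.02465059232328235 [ 0.6052 -0.1349  0.1425] [ 0.6176 -0.1136  0.1425]
edge 58.99631858946787 0.02913194044311268 [ 0.6049 -0.1368  0.12  ] [ 0.619  -0.1623  0.12  ]
edge 56.79783707984033 0.02964369139888687 [ 0.6193 -0.1125  0.12  ] [ 0.6489 -0.1141  0.12  ]
[array([ 0.6237, -0.1493,  0.166 ]), array([ 0.6361, -0.1229,  0.166 ])]
[array([ 0.6169, -0.1299,  0.166 ]), array([ 0.643 , -0.1422,  0.166 ])]
bolt [ 0.5986 -0.1878  0.105 ]
bolt [ 0.6584 -0.1901  0.105 ]
bolt [ 0.6906 -0.139   0.105 ]
bolt [ 0.6626 -0.0857  0.105 ]
```

Run:
```python
from h import *
plan([.630,-.1365,.34],np.radians(118.2))
```

```text
t 2.7 pos [ 0.626  -0.1321  0.4287] yaw 2.7053 q1 -0.288 q6 -1.423 tilt [-4.e-04  9.e-04 -1.e+00]
total shift [-0.0276 -0.0117  0.4433] turn [ 1.000e-04 -3.000e-04  2.045e-01] calls 0.44
```

arm_command:
  increments:
    - [-0.028, -0.012, 0.1, 0, 0, 0.05]
    - [-0.028, -0.012, 0.2, 0, 0, 0.1]
    - [-0.028, -0.012, 0.32, 0, 0, 0.155]
    - [-0.028, -0.012, 0.443, 0, 0, 0.205]
    - [-0.028, -0.012, 0.443, 0, 0, 0.205]

```text
t: 3.32
tool_pos: [0.6291, -0.1366, 0.3382]
orientation: [-1.612, -2.692, 0.001]
force: [-0.6, -0.4, 1.3]
opening: 0.0934
gripper_force: 0.0
```

arm_command:
  increments:
    - [0, 0, 0.05, 0, 0, 0]
    - [0, 0, 0.1, 0, 0, 0]
    - [0, 0, 0.15, 0, 0, 0]
    - [0, 0, 0.207, 0, 0, 0]
    - [0, 0, 0.207, 0, 0, 0]

```text
t: 3.95
tool_pos: [0.6295, -0.1393, 0.2969]
orientation: [-1.618, -2.69, 0.001]
force: [-0.1, 0.4, -0.4]
opening: 0.0929
gripper_force: 0.0
```

arm_command:
  increments:
    - [0, 0, 0, 0, 0, 0]
    - [0, 0, 0, 0, 0, 0]
    - [0, 0, 0, 0, 0, 0]
    - [0, 0, 0, 0, 0, 0]
    - [0, 0, 0, 0, 0, 0]
  fingers: 1
  force: 25

```text
t: 4.58
tool_pos: [0.6302, -0.1392, 0.2989]
orientation: [1.619, 2.692, 0.001]
force: [15.2, 7.8, 0.0]
opening: 0.0476
gripper_force: 8.7
```

Run:
```python
from h import *
plan([.630,-.1365,.2985],np.radians(118.2));s=read_state();print(s['force'],s['wrist_torque'],s['opening'],s['gripper_force'])
```

```text
t 4.58 pos [ 0.6302 -0.1392  0.2989] yaw 2.0588 q1 -0.297 q6 -0.785 tilt [ 7.e-04  2.e-04 -1.e+00]
total shift [0.0125 0.0052 0.002 ] turn [ 0.0002  0.0001 -0.0013] calls 0.01
[1.52237523e+01 7.80769648e+00 7.14648211e-03] [ 1.35953616 -2.55083353 -0.10990048] 0.0476188588561428 8.722435534000397
```

arm_command:
  increments:
    - [0.006, 0.003, 0.002, 0, 0, 0]
    - [0.012, 0.006, 0.002, 0, 0, 0]
    - [0.012, 0.006, 0.002, 0, 0, 0]
    - [0.012, 0.006, 0.002, 0, 0, 0]
    - [0.012, 0.006, 0.002, 0, 0, 0]

```text
t: 5.2
tool_pos: [0.6306, -0.1381, 0.299]
orientation: [1.618, 2.688, -0.002]
force: [4.2, -7.8, -2.8]
opening: 0.0458
gripper_force: 25.0
```

Run:
```python
from h import *
plan([.630,-.1365,.2985],np.radians(118.2));s=read_state();print(s['force'],s['wrist_torque'],s['opening'],s['gripper_force'])
```

```text
t 5.2 pos [ 0.6306 -0.1381  0.299 ] yaw 2.0578 q1 -0.294 q6 -0.781 tilt [ 0.0028 -0.0031 -1.    ]
total shift [0.0085 0.001  0.0023] turn [ 0.0003  0.0013 -0.0017] calls 0.01
[ 4.15480969 -7.78994158 -2.81473514] [-1.3919051  -0.61021739 -0.147834  ] 0.04578836900842652 24.974530041217804
```

arm_command:
  increments:
    - [0, 0, 0, 0, 0, 0.0]
    - [0, 0, 0, 0, 0, 0.025]
    - [0, 0, 0, 0, 0, 0.05]
    - [0, 0, 0, 0, 0, 0.075]
    - [0, 0, 0, 0, 0, 0.1]
  force: 60

```text
t: 5.82
tool_pos: [0.6303, -0.1382, 0.299]
orientation: [2.021, 2.4, -0.002]
force: [2.6, -8.0, -0.5]
opening: 0.0454
gripper_force: 59.8
```

Run:
```python
from h import *
plan([.630,-.1365,.2985]);s=read_state();print(s['force'],s['wrist_torque'],s['opening'],s['gripper_force'])
```

```text
t 5.83 pos [ 0.6303 -0.1382  0.299 ] yaw 1.7417 q1 -0.294 q6 -0.465 tilt [ 0.0018 -0.0034 -1.    ]
total shift [ 0.0086 -0.0003  0.0023] turn [0.0004 0.0012 0.    ] calls 0.01
[ 2.55352062 -7.99319154 -0.45943897] [-1.43883223 -0.05051991  0.50128446] 0.04540653488403277 59.81159269809723
```

arm_command:
  increments:
    - [0, 0, 0, 0, 0, 0.04]
    - [0, 0, 0, 0, 0, 0.08]
    - [0, 0, 0, 0, 0, 0.12]
    - [0, 0, 0, 0, 0, 0.16]
    - [0, 0, 0, 0, 0, 0.2]

```text
t: 6.45
tool_pos: [0.6297, -0.1381, 0.2989]
orientation: [2.667, 1.657, -0.003]
force: [-3.5, -7.8, 3.5]
opening: 0.0457
gripper_force: 59.8
```

arm_command:
  increments:
    - [0, 0, 0, 0, 0, 0.03]
    - [0, 0, 0, 0, 0, 0.06]
    - [0, 0, 0, 0, 0, 0.09]
    - [0, 0, 0, 0, 0, 0.12]
    - [0, 0, 0, 0, 0, 0.14]

```text
t: 7.08
tool_pos: [0.6295, -0.1378, 0.2989]
orientation: [2.963, 1.038, -0.003]
force: [-6.1, -5.4, 4.9]
opening: 0.0458
gripper_force: 59.8
```

Run:
```python
from h import *
plan([.630,-.1365,.2985],np.radians(28.6));s=read_state();print(s['force'],s['wrist_torque'],s['opening'],s['gripper_force'])
```

```text
t 7.08 pos [ 0.6295 -0.1378  0.2989] yaw 0.674 q1 -0.294 q6 0.603 tilt [-0.0015 -0.0022 -1.    ]
total shift [ 0.0059 -0.0034  0.0021] turn [0.0003 0.0008 0.0556] calls 0.01
[-6.07489762 -5.40361211  4.90159144] [-0.75353089  1.30868143  0.71312006] 0.045806843069418283 59.7968727350235
```

arm_command:
  increments:
    - [0, 0, 0, 0, 0, 0.02]
    - [0, 0, 0, 0, 0, 0.04]
    - [0, 0, 0, 0, 0, 0.056]
    - [0, 0, 0, 0, 0, 0.056]
    - [0, 0, 0, 0, 0, 0.056]

```text
t: 7.7
tool_pos: [0.6294, -0.1377, 0.2989]
orientation: [3.043, 0.777, -0.003]
force: [-5.3, -5.0, 5.8]
opening: 0.0453
gripper_force: 59.9
```

Run:
```python
from h import *
plan([.630,-.1365,.2985],np.radians(28.6));s=read_state();print(s['force'],s['wrist_torque'],s['opening'],s['gripper_force'])
```

```text
t 7.7 pos [ 0.6294 -0.1377  0.2989] yaw 0.4999 q1 -0.294 q6 0.777 tilt [-0.0017 -0.0017 -1.    ]
total shift [ 0.0053 -0.0037  0.0021] turn [0.0002 0.0007 0.0002] calls 0.01
[-5.30630808 -4.99511233  5.82816032] [-0.52555477  1.40988332  0.12762066] 0.045285002287140316 59.872952699661255
```

arm_command:
  increments:
    - [0, 0, 0, 0, 0, 0]
    - [0, 0, 0, 0, 0, 0]
    - [0, 0, 0, 0, 0, 0]
    - [0, 0, 0, 0, 0, 0]
    - [0, 0, 0, 0, 0, 0]
  fingers: -1

```text
t: 8.32
tool_pos: [0.6301, -0.1365, 0.2983]
orientation: [-3.044, -0.778, 0.0]
force: [1.3, 0.3, 0.6]
opening: 0.0902
gripper_force: 0.0
```

arm_command:
  increments:
    - [0, 0, -0.15, 0, 0, 0]
    - [0, 0, -0.3, 0, 0, 0]
    - [0, 0, -0.45, 0, 0, 0]
    - [0, 0, -0.6, 0, 0, 0]
    - [0, 0, -0.6, 0, 0, 0]

```text
t: 8.95
tool_pos: [0.6307, -0.1367, 0.422]
orientation: [3.041, 0.777, 0.008]
force: [0.5, 0.7, 0.5]
opening: 0.0928
gripper_force: 0.0
```

Run:
```python
from h import *
import pickle
plan()
c=read_camera('wrist');pickle.dump(c,open('w2.pkl','wb'))
u,v=proj(c,[.630,-.1368,.15]);print(u,v)
u,v=int(u),int(v);a,b=max(u-70,0),max(v-52,0);print(a,b)
save(cv2.resize(c['image'][b:b+104,a:a+140],None,fx=5,fy=5,interpolation=2),'w2.png')
```

```text
t 8.95 pos [ 0.6307 -0.1367  0.422 ] yaw 0.5007 q1 -0.293 q6 0.777 tilt [ 0.0058 -0.0017 -1.    ]
total shift [0. 0. 0.] turn [ 0.0014 -0.0014 -0.    ] calls 0.0
311.34422956671006 206.07630424526167
241 154
```

View pics/w2.png

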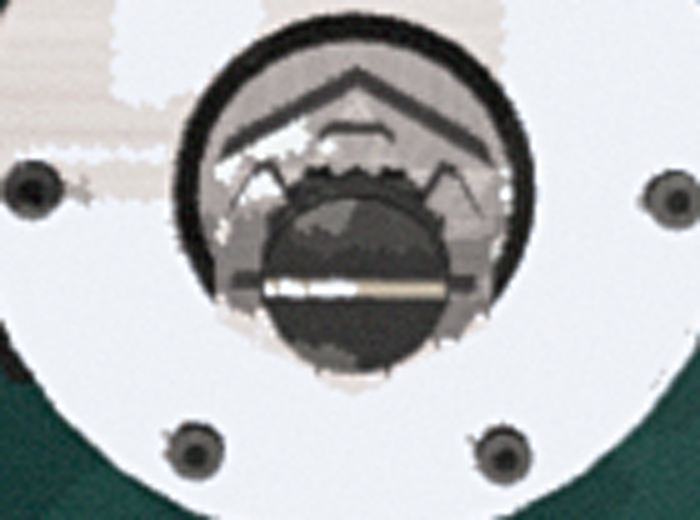

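The slots at (245,282) and (462,283) line up with the scribed line, (265,288) to (445,290), so the nut is set. Next is the pin.

Run:
```python
from h import *
import pickle
c=pickle.load(open('w2.pkl','rb'))
P=lambda x,y,z:onz(c,241+(x-2)/5,154+(y-2)/5,z)
ang=lambda a,b:np.degrees(np.arctan2(*(b-a)[[1,0]]))
a,b=P(445,290,.166),P(265,288,.166);print('line',a,b,ang(a,b),(a+b)/2)
a,b=P(357,68,.12),P(218,158,.12);print(ang(a,b)%60+30)
a,b=P(357,68,.12),P(490,160,.12);print(ang(a,b)%60+30)
print((P(263,285,.166)+P(449,285,.166))/2,(P(356,197,.166)+P(356,372,.166))/2)
a,b=P(245,282,.153),P(462,283,.153);print('slots',(a+b)/2,ang(b,a))
plan([.485,.10,.31])
```

```text
line [ 0.63689389 -0.14875885  0.166     ] [ 0.62414618 -0.12472755  0.166     ] 117.94428838675383 [ 0.63052004 -0.1367432   0.166     ]
61.8066994933628
53.726905670081024
[ 0.63114607 -0.13657117  0.166     ] [ 0.63103837 -0.13662616  0.166     ]
slots [ 0.62782533 -0.13795374  0.153     ] 118.33530885046056
t 9.0 pos [ 0.6303 -0.1367  0.4196] yaw 0.5006 q1 -0.293 q6 0.777 tilt [ 2.6e-03 -8.0e-04 -1.0e+00]
total shift [-0.0706 -1.388   0.5451] turn [ 0.0006 -0.0006 -0.    ] calls 1.39
```

arm_command:
  increments:
    - [-0.035, -0.695, 0, 0, 0, 0]
    - [-0.035, -0.695, 0, 0, 0, 0]
    - [-0.035, -0.695, 0, 0, 0, 0]
    - [-0.035, -0.695, 0, 0, 0, 0]
    - [-0.035, -0.695, 0, 0, 0, 0]

```text
t: 9.62
tool_pos: [0.5577, -0.019, 0.4178]
orientation: [3.044, 0.777, -0.001]
force: [0.1, 0.1, 0.2]
opening: 0.0928
gripper_force: 0.0
```

arm_command:
  increments:
    - [-0.035, -0.695, 0.54, 0, 0, 0]
    - [-0.035, -0.695, 0.54, 0, 0, 0]
    - [-0.035, -0.695, 0.54, 0, 0, 0]
    - [-0.035, -0.695, 0.54, 0, 0, 0]
    - [-0.035, -0.695, 0.54, 0, 0, 0]

```text
t: 10.25
tool_pos: [0.4854, 0.0997, 0.3109]
orientation: [3.043, 0.777, 0.001]
force: [0.7, -0.3, 0.3]
opening: 0.0927
gripper_force: 0.0
```

Run:
```python
from h import *
import pickle
plan()
c=read_camera('wrist');pickle.dump(c,open('w3.pkl','wb'))
u,v=proj(c,[.485,.10,.008]);print(u,v)
u,v=int(u),int(v);a,b=max(u-80,0),max(v-60,0);print(a,b)
save(cv2.resize(c['image'][b:b+120,a:a+160],None,fx=5,fy=5,interpolation=2),'w3.png')
```

```text
t 10.25 pos [0.4854 0.0997 0.3109] yaw 0.4999 q1 0.099 q6 1.17 tilt [ 1.e-03 -4.e-04 -1.e+00]
total shift [0. 0. 0.] turn [ 0.0003 -0.0002 -0.    ] calls 0.0
312.2912494360969 194.7546116195084
232 134
```

View pics/w3.png

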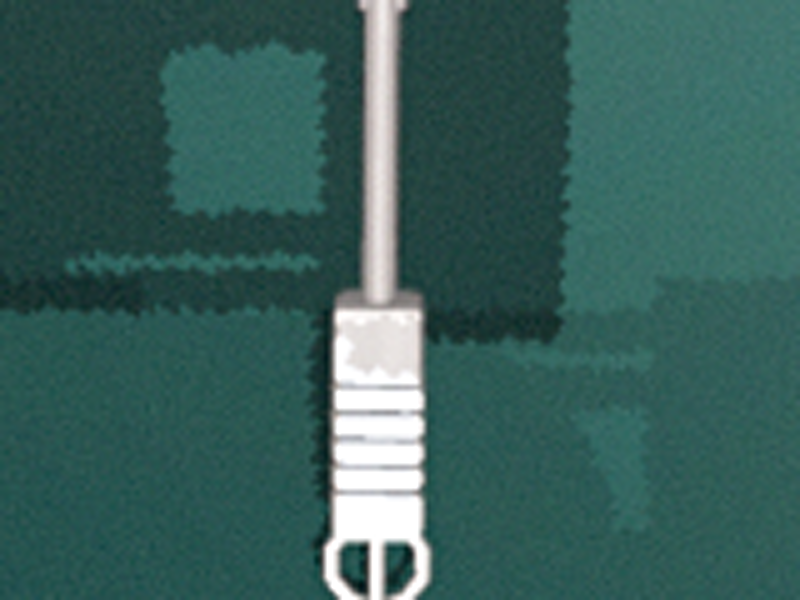

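Run:
```python
from h import *
import pickle
c=pickle.load(open('w3.pkl','rb'))
P=lambda x,y,z:onz(c,232+(x-2)/5,134+(y-2)/5,z)
ang=lambda a,b:np.degrees(np.arctan2(*(b-a)[[1,0]]))
a,b=P(378,308,.016),P(378,538,.016);m=(a+b)/2;print(a,b,np.linalg.norm(a-b),m,ang(b,a))
s1,s2=P(380.5,30,.008),P(379,285,.008);print('shank',s1,s2,ang(s2,s1))
y=np.radians(ang(s2,s1));print(ang(m,s1))
plan([m[0],m[1],.022],y,grasp=True)
save(c['image'],'w3full.png')
```

```text
[0.48434664 0.10467858 0.016     ] [0.4465679  0.08426265 0.016     ] 0.04294232707083393 [0.46545727 0.09447061 0.016     ] 28.387139656104143
shank [0.52587976 0.12678048 0.008     ] [0.48626795 0.10565725 0.008     ] 28.069029688134727
28.13486321766011
t 10.3 pos [0.4857 0.0995 0.3115] yaw 0.4993 q1 0.099 q6 1.17 tilt [ 2.1e-03 -3.0e-04 -1.0e+00]
total shift [-0.1021 -0.0271  0.6124] turn [ 0.0004 -0.0005  0.003 ] calls 0.61
```

View pics/w3full.png

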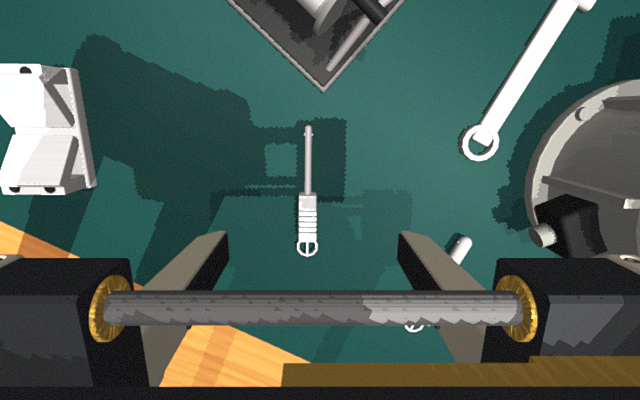

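The pin lies clear: shank (308,131) to (307,194), grip (300–316, 195–240). The mast pin is off to the right at (462,245). Now I'll descend and grip.

arm_command:
  increments:
    - [-0.05, -0.013, 0.1, 0, 0, 0.003]
    - [-0.102, -0.027, 0.2, 0, 0, 0.003]
    - [-0.102, -0.027, 0.3, 0, 0, 0.003]
    - [-0.102, -0.027, 0.4, 0, 0, 0.003]
    - [-0.102, -0.027, 0.4, 0, 0, 0.003]

```text
t: 10.92
tool_pos: [0.4643, 0.0944, 0.23]
orientation: [3.048, 0.761, -0.002]
force: [-0.0, -0.8, -0.6]
opening: 0.093
gripper_force: 0.0
```

Run:
```python
from h import *
plan([.4655,.0946,.022],np.radians(28.15),grasp=True)
```

```text
t 10.93 pos [0.4643 0.0944 0.23  ] yaw 0.4893 q1 0.092 q6 1.174 tilt [-1.1e-03 -3.0e-04 -1.0e+00]
total shift [0.0058 0.0019 0.2052] turn [-0.0001  0.0003 -0.0006] calls 0.21
```

arm_command:
  increments:
    - [0.005, 0.002, 0.06, 0, 0, 0]
    - [0.005, 0.002, 0.12, 0, 0, 0]
    - [0.005, 0.002, 0.17, 0, 0, 0]
    - [0.005, 0.002, 0.204, 0, 0, 0]
    - [0.005, 0.002, 0.204, 0, 0, 0]

```text
t: 11.55
tool_pos: [0.4645, 0.0957, 0.1888]
orientation: [-3.047, -0.764, 0.002]
force: [-0.2, 0.8, 0.3]
opening: 0.093
gripper_force: 0.0
```

arm_command:
  increments:
    - [0, 0, 0, 0, 0, 0]
    - [0, 0, 0, 0, 0, 0]
    - [0, 0, 0, 0, 0, 0]
    - [0, 0, 0, 0, 0, 0]
    - [0, 0, 0, 0, 0, 0]
  fingers: 1
  force: 30

```text
t: 12.18
tool_pos: [0.4649, 0.0956, 0.1896]
orientation: [3.047, 0.764, 0.0]
force: [-0.0, -0.8, -0.1]
opening: 0.0476
gripper_force: 0.0
```

arm_command:
  increments:
    - [0, 0, 0, 0, 0, 0]
    - [0, 0, 0, 0, 0, 0]
    - [0, 0, 0, 0, 0, 0]
    - [0, 0, 0, 0, 0, 0]
    - [0, 0, 0, 0, 0, 0]

```text
t: 12.8
tool_pos: [0.4649, 0.0956, 0.1895]
orientation: [3.047, 0.764, -0.0]
force: [0.7, -0.2, -0.4]
opening: 0.0157
gripper_force: 30.0
```

Run:
```python
from h import *
plan();s=read_state();print(s['force'],s['wrist_torque'],s['opening'],s['gripper_force'])
```

```text
t 12.8 pos [0.4649 0.0956 0.1895] yaw 0.4911 q1 0.095 q6 1.174 tilt [-0. -0. -1.]
total shift [0. 0. 0.] turn [0. 0. 0.] calls 0.0
[ 0.72199324 -0.16574797 -0.40434657] [-0.07047136  0.08467061  0.0295556 ] 0.015655868294353444 29.981540143489838
```

Gripped, with 15.7 mm between the pads. Now I'll lift it, carry it across and turn it.

arm_command:
  increments:
    - [0, 0, -0.2, 0, 0, 0]
    - [0, 0, -0.4, 0, 0, 0]
    - [0, 0, -0.6, 0, 0, 0]
    - [0, 0, -0.8, 0, 0, 0]
    - [0, 0, -1, 0, 0, 0]

```text
t: 13.42
tool_pos: [0.4647, 0.0956, 0.3908]
orientation: [-3.047, -0.764, 0.0]
force: [1.1, 0.1, -0.7]
opening: 0.0156
gripper_force: 30.0
```

arm_command:
  increments:
    - [0.018, 0.2, 0, 0, 0, 0]
    - [0.036, 0.4, 0, 0, 0, 0]
    - [0.054, 0.6, 0, 0, 0, 0]
    - [0.072, 0.8, 0, 0, 0, 0]
    - [0.09, 0.995, 0, 0, 0, 0]

```text
t: 14.05
tool_pos: [0.5752, -0.0725, 0.3893]
orientation: [-3.047, -0.764, 0.0]
force: [0.6, 1.1, -0.5]
opening: 0.0155
gripper_force: 30.0
```

arm_command:
  increments:
    - [0.018, 0.2, 0, 0, 0, -0.05]
    - [0.036, 0.4, 0, 0, 0, -0.1]
    - [0.054, 0.6, 0, 0, 0, -0.15]
    - [0.072, 0.8, 0, 0, 0, -0.2]
    - [0.09, 0.995, 0, 0, 0, -0.25]

```text
t: 14.68
tool_pos: [0.6849, -0.2395, 0.389]
orientation: [-2.518, -1.878, 0.0]
force: [0.3, 0.4, 0.6]
opening: 0.0154
gripper_force: 30.0
```

arm_command:
  increments:
    - [0, 0, 0, 0, 0, -0.05]
    - [0, 0, 0, 0, 0, -0.1]
    - [0, 0, 0, 0, 0, -0.15]
    - [0, 0, 0, 0, 0, -0.2]
    - [0, 0, 0, 0, 0, -0.25]

```text
t: 15.3
tool_pos: [0.6843, -0.2384, 0.389]
orientation: [-1.607, -2.698, 0.0]
force: [0.4, 0.0, -1.2]
opening: 0.0161
gripper_force: 30.0
```

Run:
```python
from h import *
h=np.array([-.471,.882]);n=np.array([.882,.471])
c=.4923*n+(np.array([.6308,-.1366])@h)*h
print(c);p=c-.115*h
plan([p[0],p[1],.3285],np.radians(118.1));s=read_state();print(s['opening'],s['gripper_force'])
```

```text
[ 0.63089255 -0.13643932]
t 15.3 pos [ 0.6843 -0.2384  0.389 ] yaw 2.0671 q1 -0.406 q6 -0.902 tilt [-8.e-04  4.e-04 -1.e+00]
total shift [2.000e-04 4.500e-03 3.022e-01] turn [-0.0002 -0.0002  0.0019] calls 0.3
0.01612874809391894 29.981074333190918
```

arm_command:
  increments:
    - [0, 0.004, 0.08, 0, 0, 0.002]
    - [0, 0.004, 0.16, 0, 0, 0.002]
    - [0, 0.004, 0.24, 0, 0, 0.002]
    - [0, 0.004, 0.302, 0, 0, 0.002]
    - [0, 0.004, 0.302, 0, 0, 0.002]

```text
t: 15.92
tool_pos: [0.6846, -0.2378, 0.3269]
orientation: [-1.622, -2.687, 0.001]
force: [-0.8, -0.6, -0.3]
opening: 0.0155
gripper_force: 30.0
```

Run:
```python
from h import *
import pickle
h=np.array([-.471,.882]);n=np.array([.882,.471])
c=.4923*n+(np.array([.6308,-.1366])@h)*h
p=c-.115*h
plan([p[0],p[1],.3285],np.radians(118.1))
c=read_camera('wrist');pickle.dump(c,open('w4.pkl','wb'))
t=[.6599,-.191,.147];u,v=proj(c,t);print(u,v)
u,v=int(u),int(v);a,b=max(u-80,0),max(v-60,0);print(a,b)
save(cv2.resize(c['image'][b:b+120,a:a+160],None,fx=5,fy=5,interpolation=2),'w4.png')
```

```text
t 15.93 pos [ 0.6846 -0.2378  0.3269] yaw 2.0551 q1 -0.405 q6 -0.889 tilt [-0.003   0.0013 -1.    ]
total shift [-0.0016  0.0018 -0.008 ] turn [-0.0006 -0.0008 -0.0019] calls 0.01
312.5681540426088 153.00234959142836
232 93
```

View pics/w4.png

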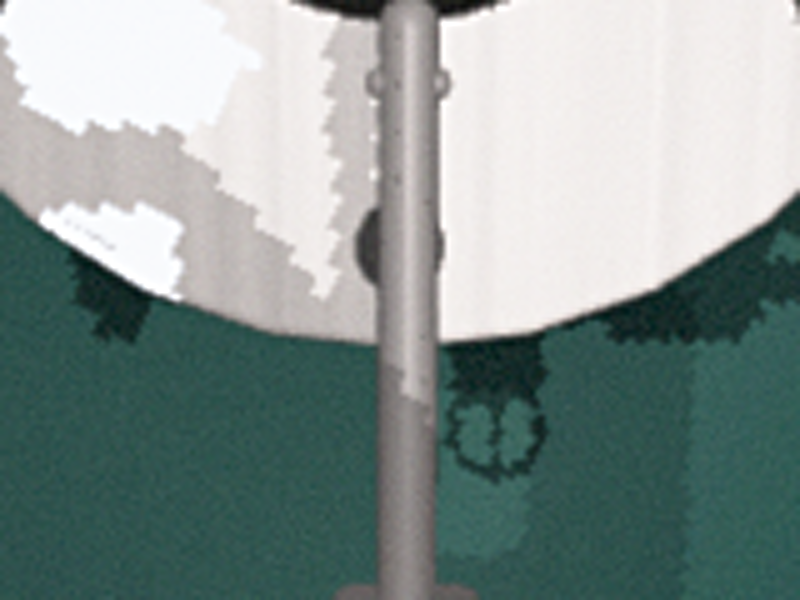

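The shank is straight, at u≈313, with its tip just reaching the washer's edge. I still need to see the nut's slot in the same frame.

Run:
```python
from h import *
import pickle
c=pickle.load(open('w4.pkl','rb'))
save(cv2.resize(c['image'][20:130,243:383],None,fx=5,fy=5,interpolation=2),'w5.png')
```

```text
(no output)
```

View pics/w5.png

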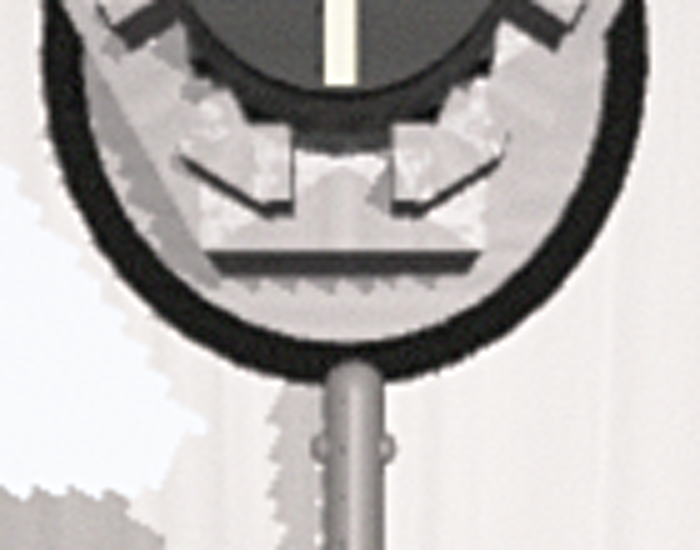

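Run:
```python
from h import *
import pickle
c=pickle.load(open('w4.pkl','rb'))
P=lambda x,y,z:onz(c,243+(x-2)/5,20+(y-2)/5,z)
Q=lambda x,y,z:onz(c,232+(x-2)/5,93+(y-2)/5,z)
h=np.array([-.471,.882]);n=np.array([.882,.471])
for k,q in dict(slot1=P(342.5,130,.153),slot2=P(342.5,200,.153),line1=P(341,5,.166),line2=P(341,85,.166),tip=P(353.5,400,.147),tip2=P(355,540,.147),shank=Q(409,150,.147),sh2=Q(407.5,500,.147),edge=P(343,260,.13)).items():
    print(k,'lat %.4f along %.4f'%(q[:2]@n,q[:2]@h))
plan()
```

```text
slot1 lat 0.4918 along -0.4322
slot2 lat 0.4917 along -0.4378
line1 lat 0.4918 along -0.4256
line2 lat 0.4917 along -0.4313
tip lat 0.4926 along -0.4544
tip2 lat 0.4926 along -0.4672
shank lat 0.4926 along -0.4648
sh2 lat 0.4922 along -0.4992
edge lat 0.4916 along -0.4402
t 15.97 pos [ 0.6849 -0.2379  0.3284] yaw 2.0552 q1 -0.405 q6 -0.889 tilt [-1.1e-03  5.0e-04 -1.0e+00]
total shift [0. 0. 0.] turn [-0.0002 -0.0003  0.    ] calls 0.0
```

The pin is about 0.5–0.8 mm off the slot's centre line, so I'll correct that and push in gently.

arm_command:
  increments:
    - [0, -0.002, 0, 0, 0, -0.002]
    - [0.03, -0.002, 0, 0, 0, -0.002]
    - [0.06, -0.002, 0, 0, 0, -0.002]
    - [0.09, -0.002, 0, 0, 0, -0.002]
    - [0.12, -0.002, 0, 0, 0, -0.002]

```text
t: 16.6
tool_pos: [0.6733, -0.2164, 0.3293]
orientation: [1.614, 2.695, 0.0]
force: [-0.6, 0.1, 0.2]
opening: 0.0158
gripper_force: 30.0
```

Run:
```python
from h import *
plan();p,r,s=tool();print('tool-frame force',r.inv().apply(s['force']),s['wrist_torque'],s['gripper_force'])
print('along',p[:2]@[-.471,.882],'lat',p[:2]@[.882,.471])
```

```text
t 16.6 pos [ 0.6733 -0.2164  0.3293] yaw 2.0621 q1 -0.383 q6 -0.875 tilt [ 1.e-04 -0.e+00 -1.e+00]
total shift [0. 0. 0.] turn [0. 0. 0.] calls 0.0
tool-frame force [ 0.39157566 -0.46152365 -0.17551622] [-0.00958073  0.03794771  0.04210999] 29.98144894838333
along -0.5079835354629973 lat 0.49194384129297974
```

arm_command:
  increments:
    - [0.03, 0, 0.002, 0, 0, 0]
    - [0.06, 0, 0.002, 0, 0, 0]
    - [0.09, 0, 0.002, 0, 0, 0]
    - [0.12, 0, 0.002, 0, 0, 0]
    - [0.15, 0, 0.002, 0, 0, 0]

```text
t: 17.23
tool_pos: [0.6592, -0.1901, 0.3287]
orientation: [-1.615, -2.695, 0.0]
force: [0.8, 0.2, -2.0]
opening: 0.0156
gripper_force: 30.0
```

Run:
```python
from h import *
plan();p,r,s=tool();print('tool-frame force',r.inv().apply(s['force']),s['wrist_torque'],s['gripper_force'])
print('along',p[:2]@[-.471,.882],'lat',p[:2]@[.882,.471])
```

```text
t 17.23 pos [ 0.6592 -0.1901  0.3287] yaw 2.0619 q1 -0.355 q6 -0.847 tilt [-0. -0. -1.]
total shift [0. 0. 0.] turn [-0.  0. -0.] calls 0.0
tool-frame force [-0.22452908  0.81524511  2.02364637] [-0.08221895  0.0158986  -0.07642742] 29.981449842453003
along -0.47816344673420946 lat 0.4918548350813647
```

arm_command:
  increments:
    - [0.02, 0, 0, 0, 0, 0]
    - [0.04, 0, 0, 0, 0, 0]
    - [0.06, 0, 0, 0, 0, 0]
    - [0.072, 0, 0, 0, 0, 0]
    - [0.08, 0, 0, 0, 0, 0]

```text
t: 17.85
tool_pos: [0.6518, -0.1763, 0.3288]
orientation: [1.615, 2.695, -0.0]
force: [-0.6, 0.7, 0.7]
opening: 0.0157
gripper_force: 30.0
```

Run:
```python
from h import *
plan();p,r,s=tool();print('tool-frame force',r.inv().apply(s['force']),s['wrist_torque'],s['gripper_force'])
print('along',p[:2]@[-.471,.882],'lat',p[:2]@[.882,.471])
```

```text
t 17.85 pos [ 0.6518 -0.1763  0.3288] yaw 2.0619 q1 -0.34 q6 -0.831 tilt [ 0.e+00 -1.e-04 -1.e+00]
total shift [0. 0. 0.] turn [0. 0. 0.] calls 0.0
tool-frame force [ 0.89620542 -0.1526446  -0.74903656] [-0.08512075  0.05480734 -0.04008032] 29.981457889080048
along -0.4624502746476185 lat 0.4918517900521421
```

No contact yet, so I'll creep on until the shoulder meets the flat.

arm_command:
  increments:
    - [0.003, 0, 0, 0, 0, 0]
    - [0.006, 0, 0, 0, 0, 0]
    - [0.009, 0, 0, 0, 0, 0]
    - [0.012, 0, 0, 0, 0, 0]
    - [0.012, 0, 0, 0, 0, 0]

```text
t: 18.48
tool_pos: [0.651, -0.1751, 0.329]
orientation: [1.614, 2.692, -0.001]
force: [4.3, -5.2, -2.3]
opening: 0.0158
gripper_force: 30.0
```

Run:
```python
from h import *
import pickle
plan();p,r,s=tool();print('tool-frame force',r.inv().apply(s['force']),s['wrist_torque'],s['gripper_force'])
print('along',p[:2]@[-.471,.882],'lat',p[:2]@[.882,.471])
c=read_camera('wrist');pickle.dump(c,open('w6.pkl','wb'))
u,v=proj(c,[.6416,-.157,.147]);print(u,v)
u,v=int(u),int(v);a,b=max(u-80,0),max(v-60,0);print(a,b)
save(cv2.resize(c['image'][b:b+120,a:a+160],None,fx=5,fy=5,interpolation=2),'w6.png')
```

```text
t 18.48 pos [ 0.651  -0.1751  0.329 ] yaw 2.0613 q1 -0.338 q6 -0.829 tilt [ 0.0016 -0.0019 -1.    ]
total shift [0. 0. 0.] turn [0.0002 0.0008 0.    ] calls 0.0
tool-frame force [-6.58380709  1.354875    2.3571627 ] [-1.06350852 -0.67504713  0.01499594] 29.98062014579773
along -0.4610683146243157 lat 0.49169772685449586
312.2680763555089 213.57047282506048
232 153
```

View pics/w6.png

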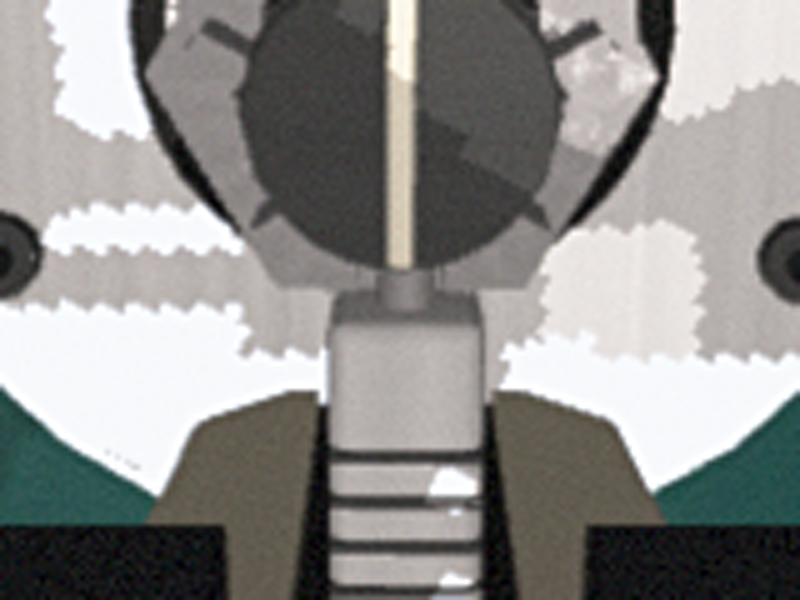

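The pin is home: the shoulder at (405,300) sits on the flat, with a 6.6 N reaction. Now I'll let go and rise.

arm_command:
  increments:
    - [-0.006, 0, 0, 0, 0, 0]
    - [-0.006, 0, 0, 0, 0, 0]
    - [-0.006, 0, 0, 0, 0, 0]
    - [-0.006, 0, 0, 0, 0, 0]
    - [-0.006, 0, 0, 0, 0, 0]
  fingers: -1

```text
t: 19.15
tool_pos: [0.6513, -0.1752, 0.3287]
orientation: [-1.615, -2.695, -0.0]
force: [0.1, 0.7, 0.1]
opening: 0.061
gripper_force: 0.0
```

arm_command:
  increments:
    - [0, 0, -0.08, 0, 0, 0]
    - [0, 0, -0.16, 0, 0, 0]
    - [0, 0, -0.3, 0, 0, 0]
    - [0, 0, -0.45, 0, 0, 0]
    - [0, 0, -0.45, 0, 0, 0]

```text
t: 19.77
tool_pos: [0.652, -0.1755, 0.4243]
orientation: [1.611, 2.688, 0.003]
force: [0.3, -0.5, 0.7]
opening: 0.0933
gripper_force: 0.0
```

Run:
```python
from h import *
import pickle
plan()
c=read_camera('wrist');pickle.dump(c,open('w7.pkl','wb'))
u,v=proj(c,[.6416,-.157,.147]);print(u,v)
u,v=int(u),int(v);a,b=max(u-80,0),max(v-60,0);print(a,b)
save(cv2.resize(c['image'][b:b+120,a:a+160],None,fx=5,fy=5,interpolation=2),'w7.png')
```

```text
t 19.77 pos [ 0.652  -0.1755  0.4243] yaw 2.0619 q1 -0.339 q6 -0.83 tilt [ 0.0076 -0.0026 -1.    ]
total shift [0. 0. 0.] turn [0.0017 0.0019 0.    ] calls 0.0
309.9693198411001 174.75816670083563
229 114
```

View pics/w7.png

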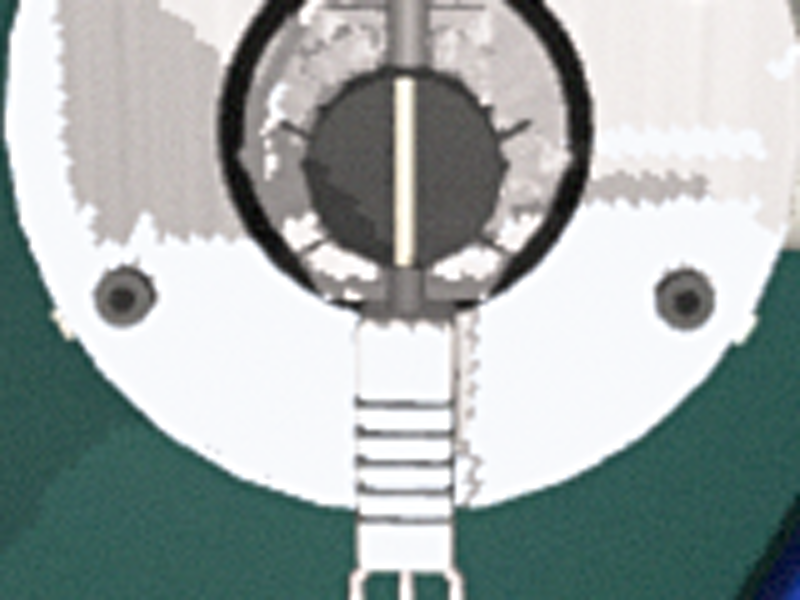

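The pin sits through both slots in line with the scribed line, with its shoulder on the flat and the gripper clear. Handing in.

```bash
python3 -c "
from plant import *
print(close_job())"
```

```text
the job is handed in; nothing more can be done
None
```

I tightened the nut past snug to the second slot pair over the cotter hole, pushed the lock pin home, released it and handed the job in at about 20 s; no verdict came back.

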